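# Open the push-to-open lid of a fuel-pump tester and press its long key

## Task

On the fuel-pump test unit, push the flush metal lid down at its grey dot so that its spring catch pops it ajar, then swing the lid up and right back until it rests open by itself. Under it, press the long key firmly with the fingertips until it gives under your push, hold it a moment and let go: do not hammer it, do not press the two round keys, and leave the things lying around the unit where they are.

Things in the scene. Friction and masses are not known exactly. Their poses are not given: they have to be found in the camera images.
- tester: grey painted bench-top test unit, fixed to the bench, 260 (x) x 360 (y) x 120 (z) mm with a flat top; origin at the centre of its underside; x points from its front (robot side) to its back, y to the left as the robot sees it, z up. The lid is let flush into the left part of its top, with a 15 mm strip of top in front of it; under the lid is a well 30 mm deep. On the right part of the top is a round pressure gauge (7 mm high).
- lid (a joint): angle (rad) of the lid about its level hinge along the unit's y at the lid's back edge (two dark hinge knuckles): 0 shut and flush, about 0.35 ajar on the catch plunger, 1.57 upright, 1.92 resting open against its stop, leaning back. Past upright it falls open and stays by its own weight (0.2 to 0.4 kg); before that it falls back onto the plunger. It can be pushed in to about -0.05.
- lid_hinge (a point): fixed point on the middle of the lid's hinge line, level with the unit's top face; axes as the unit
- lid_push (a point): the place to push, marked by a grey dot 22 mm across: on the lid's upper face straight above the catch, 25 mm in from the middle of the front edge and 125 mm from the hinge line; moves with the lid, axes as the unit when shut. About 5 to 8 N straight down here sinks the lid until it meets a hard stop about 6 mm down (a push that ends at 12 to 15 N is sure to get there; a push of less than 4 mm may not free the catch: then push again); on letting go the lid springs up.
- lid_edge (a point): middle of the lid's free front edge, half-way through its thickness; the lid is an aluminium plate 150 mm (hinge to edge) x 180 mm wide x 8 mm thick; moves with it. Ajar, the edge's underside stands about 43 mm over the unit's top. It has no handle: fingertips tilted forwards can be put under the edge, best 40 to 50 mm to either side of the middle, clear of the plunger.
- catch (a joint): height (m) of the catch plunger, a white pin 10 mm across under lid_push: 0 latched in, -0.006 at the bottom of the push, 0.043 released. It then stands 35 mm above the unit's top; once released it stays out.
- key_long: the key to press: grey, 44 mm (along the unit's x) x 26 mm, in a row along the unit's y with the two round keys, 55 mm from key to key, in any order, under the lid; origin at the centre of the cap's underside, axes as the unit. It hardly moves (2 mm): it starts to give at 3 N, registers when 4 N or more is held for 0.1 s and reaches its stop at 8 N; over 30 N spoils it.
- key_long_top (a point): centre of the long key's upper face, about 20 mm below the unit's top face
- key_round_a: round grey key, 26 mm across, same height as the long one; not to be pressed; origin at the centre of its underside
- key_round_b: the other round grey key, the same as the first; not to be pressed; origin at the centre of its underside
- flange: bystander, loose: white plastic fuel-pump flange, 110 mm across and 52 mm high, lying to the left of the unit; origin at the centre of its underside
- pump: bystander, loose: dark metal pump, a cylinder 38 mm across and 90 mm high standing to the right of the unit; origin at the centre of its underside
- spanner: bystander, loose: steel spanner 160 mm long lying in front of the right part of the unit; origin at its middle

How it is judged (in metres and radians):
On the way, in this order (a step that is already met when the one before it is completed fails the run):
1. the catch has popped the lid ajar (value of joint catch above 0.03 m and value of joint lid above 0.2 rad), for 0.2 s.
2. the lid has been swung right back past upright (value of joint lid above 1.75 rad), for 0.2 s.
3. the long key is pressed with 4 N or more for 0.1 s (contact force between the fingers and key_long above 4 N), for 0.1 s.
At the end, for the whole second after the job is handed in: The lid rests open by itself, past 1.75 rad, at rest; the long key has been pressed and let go; flange, pump and spanner are within 30 mm of where they were, the pump upright (value of joint lid above 1.75 rad and velocity of joint lid between -0.1 and 0.1 rad/s and contact force between anything else and key_long below 0.5 N and distance of each of flange, pump, spanner from where it was at the start of the episode below 0.03 m and angle between pump's own z axis and vertical below 0.2 rad); the robot touches nothing.
It fails at once if a round key is pressed (over 2 N) (contact force between anything else and key_round_a above 2 N or contact force between anything else and key_round_b above 2 N).
It fails at once if the long key is hammered (over 30 N) (contact force between anything else and key_long above 30 N).
It fails at once if a bystander is moved by more than 30 mm or the pump knocked over (distance of any of flange, pump, spanner from where it was at the start of the episode above 0.03 m or angle between pump's own z axis and vertical above 0.3 rad).
It also fails if it takes over 48 s, if anything falls off the work surface, if the arm or the gripper's body presses on something with over 40 N, if the wrist force passes 120 N, or if a joint passes its speed limit or range.

## Robot

A 6-joint arm with a two-finger parallel gripper is mounted at the origin on the work surface. World frame = base frame: x ahead of the robot, y to its left, z up, the work surface at z = 0. Lengths are in mm, angles in rad, forces in N, time in s.
With the tool pointing down it reaches from about 300 to 775 mm from the base axis. Payload 14.6 kg.
Tool frame: the origin (TCP) lies midway between the tips of the shut fingers; the grasp point (between the pads) lies manip.grasp_offset behind it (manip.grasp_offset is the distance from the TCP to the grasp point, in mm); z points along the fingers, y is the direction in which the jaws open and shut (so a half turn about z gives the same grasp; the last joint's range is limited). The gripper opens to 94 mm and grips with 3 to 60 N. Pads are 16 mm wide; open, the fingers measure 119 mm over their backs; the gripper's body (75 mm by 177 mm) begins 78 mm behind the grasp point.
Start: joints at [1.255, 0.3, 1.521, -0, 1.321, -0.067], TCP at [135.43, 533.055, 205.446] pointing down, gripper open.
Joint ranges: [-3.03, 3.03], [-0.79, 2.21], [0.23, 2.52], [-1.04, 4.18], [0, 3.07], [-2.55, 2.55]. Speed limits (rad/s): [2.22, 2.22, 2.57, 3.14, 3.14, 3.14].

## Interface

Orientations are given as [roll, pitch, yaw] about the fixed x, y, z axes, in that order (R = Rz(yaw) Ry(pitch) Rx(roll)).
In Python, from cell import monitor, vision, order, manip gives the robot as it stands.
- The arm moves only by the shell command python3 -m jog 'ROWS' [FORCE]. ROWS is JSON, a list of rows, each a list of 7 numbers: the shift along the tool's x, y, z in cm, then the turn, a rotation vector about the tool's x, y, z in rad, then the opening in per cent of the stroke, from 0 (shut) to 100 (fully open). In form: [[tx, ty, tz, rx, ry, rz, jaw], ...]. A call has 1 to 8 rows; each row shifts and turns the commanded pose from where the row before left it, along the tool's axes as they then stand; what a row does not reach is not made up. A row lasts 1/10 s, in which the tool goes at most 50 mm and 8.59 degrees, less where a joint would pass 70% of its speed; a pose out of reach is approached as far as the arm can. A call is refused whole if a number of a shift passes 5 or a number of a turn 0.15, either way. A call with a gripper value outside its range is refused whole. The fingers move at their own pace and stop on an object; FORCE is the grip in N (left out, the last holds). Time passes only in rows, so rows that do not move let the fingers close. It gives the time, the measured TCP pose, the force and the opening at its end, in the units of the state.
- monitor.read_state(): the state, without advancing time (a new reading comes with each control period).
- vision.camera(name): name is "scene" or "top" or "wrist"; returns a dict with "color" (480x640x3 uint8, blue, green, red), "fx", "fy", "cx", "cy" (pixels), "distortion" ([k1, k2, p1, p2, k3] as OpenCV has them; the pictures are not rectified), "cam_to_world" (4x4, takes a point from camera to world coordinates); the wrist camera has in their place "tool_from_camera" (4x4, takes a point from camera to tool coordinates, whose origin is the TCP and whose axes are the flange's). Camera axes: x right, y down, z forward; pixel columns grow to the right and rows downward; lengths in mm; the calibration is good to about 2 mm. A picture is of the moment at which its call begins: read the wrist's pose just before it. There is no depth.
- order.sign_off(): hands the job in, once; it reports no verdict.
The state is a dict: "clock": time; "joints": joint angles; "qd": joint speeds; "effort": joint torques, N m; "eef_pos": TCP position; "eef_rot": TCP orientation; "wrist_force": force on the tool from outside, world axes, zero at the start; "moment": the same for the moment, N m; "finger_gap": finger opening in mm.
Only numpy, scipy, OpenCV 4.12 (cv2) and the standard library are available. Lean on these libraries where they do the work, as an engineer would, in place of code of your own. Each camera call takes 0.05 s, during which the arm holds its last target.

## Working session

There is one attempt and no reset: what is moved stays moved. The work goes in short steps, Python scripts to look and compute and a shell command to move; the robot and the scene stay as the last step left them, time stands still between calls to the robot, and variables do not carry over. Pictures are saved under pics/ and viewed, and the job is handed in when it is done.

```bash
ls; mkdir -p pics; python3 - <<'E'
from cell import monitor, vision, order, manip
import cv2
print(manip.grasp_offset, monitor.read_state())
for n in ("scene","top","wrist"):
    c=vision.camera(n); cv2.imwrite(f"pics/{n}0.png",c["color"]); print(n,{k:v for k,v in c.items() if k!="color"})
E
```

```text
pics
18.8 {'clock': 0.0, 'joints': array([ 1.25542911e+00,  3.00470288e-01,  1.52159583e+00, -1.00587401e-05,
        1.32071597e+00, -6.65958090e-02]), 'qd': array([-1.17124042e-03,  1.18649997e-05,  2.96122904e-04, -1.34989508e-03,
       -2.17403975e-04, -8.11670838e-04]), 'effort': array([ 2.63911184e-03, -5.31801188e+01, -3.52747965e+01,  7.09198276e-02,
        2.42471328e-02, -9.14376483e-05]), 'eef_pos': array([135.33540095, 532.80687702, 204.88054407]), 'eef_rot': array([-3.14040521e+00, -6.94316731e-05,  2.89282370e+00]), 'wrist_force': array([-0.34071584,  0.72499567,  0.08320202]), 'moment': array([-0.0004202 , -0.03384078,  0.007732  ]), 'finger_gap': 93.82819723637243}
scene {'fx': 460.4527890215139, 'fy': 460.4527890215139, 'cx': 313.3922663141088, 'cy': 238.56122792327582, 'distortion': array([-0.10878576,  0.        ,  0.        ,  0.        ,  0.        ]), 'cam_to_world': array([[ 3.08424231e-01,  6.32811152e-01, -7.10228512e-01,
         1.30747781e+03],
       [ 9.51032627e-01, -2.21050905e-01,  2.16040368e-01,
        -2.00650174e+02],
       [-2.02839017e-02, -
[... 552 characters left out ...]
1.66431793e-01, -9.86052817e-01,
         1.11366024e+03],
       [ 0.00000000e+00,  0.00000000e+00,  0.00000000e+00,
         1.00000000e+00]])}
wrist {'fx': 412.58783393468985, 'fy': 412.58783393468985, 'cx': 314.1047178302528, 'cy': 237.40567872657243, 'distortion': array([0.00896033, 0.        , 0.        , 0.        , 0.        ]), 'tool_from_camera': array([[ 1.32773659e-03, -9.58286567e-01, -2.85806040e-01,
         8.32548436e+01],
       [ 9.99999103e-01,  1.32301793e-03,  2.09600479e-04,
         9.84533984e-01],
       [ 1.77269194e-04, -2.85806062e-01,  9.58287464e-01,
        -1.78934580e+02],
       [ 0.00000000e+00,  0.00000000e+00,  0.00000000e+00,
         1.00000000e+00]])}
```

View pics/top0.png

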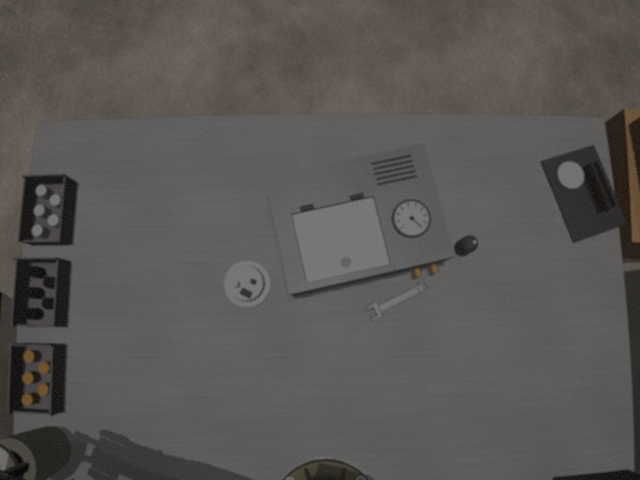

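View pics/scene0.png

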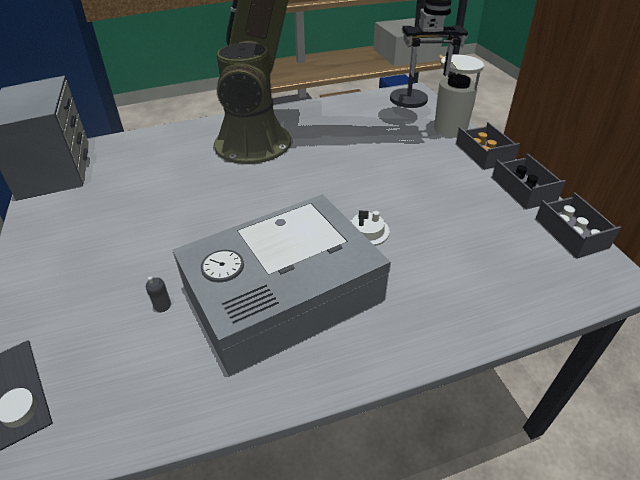

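The top view shows the unit turned slightly, with the lid corners near (291,214), (376,196), (390,265) and (305,283), and the dot near (346,262). I'll enlarge it.

```bash
python3 - <<'E'
import cv2
for n,(x0,y0,w,h) in (("top",(255,135,200,150)),("scene",(170,190,230,172))):
    im=cv2.imread(f"pics/{n}0.png")[y0:y0+h,x0:x0+w]
    im=cv2.convertScaleAbs(im,alpha=1.5)
    cv2.imwrite(f"pics/{n}0z.png",cv2.resize(im,(800,600),interpolation=cv2.INTER_CUBIC))
E
```

```text
(no output)
```

View pics/top0z.png

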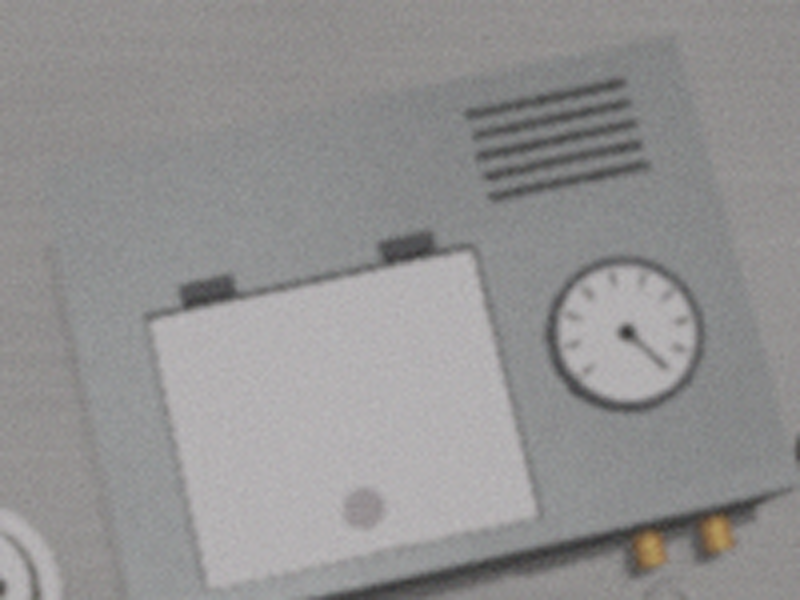

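View pics/scene0z.png

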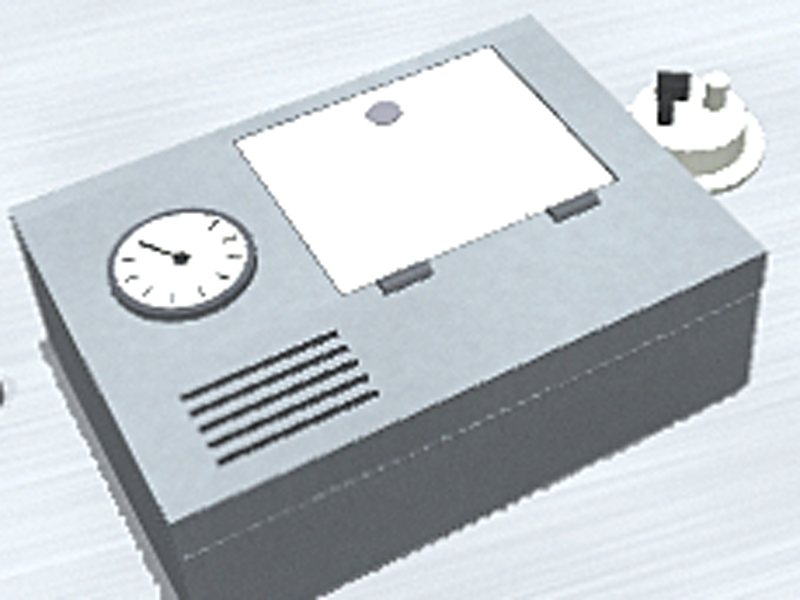

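```bash
cat > h.py <<'E'
import numpy as np, cv2
from scipy.spatial.transform import Rotation as R
def ray(c,px,T=None):
    K=np.array([[c["fx"],0,c["cx"]],[0,c["fy"],c["cy"]],[0,0,1]])
    p=cv2.undistortPoints(np.array(px,float).reshape(-1,1,2),K,c["distortion"]).reshape(-1,2)
    T=c["cam_to_world"] if T is None else T
    return T[:3,3],np.c_[p,np.ones(len(p))]@T[:3,:3].T
def atz(c,px,z,T=None):
    o,d=ray(c,px,T); return o+d*((z-o[2])/d[:,2])[:,None]
def two(c1,p1,c2,p2):
    o1,d1=ray(c1,p1);o2,d2=ray(c2,p2);out=[]
    for a,b in zip(d1,d2):
        a=a/np.linalg.norm(a);b=b/np.linalg.norm(b)
        A=2*np.eye(3)-np.outer(a,a)-np.outer(b,b)
        out.append(np.linalg.solve(A,(np.eye(3)-np.outer(a,a))@o1+(np.eye(3)-np.outer(b,b))@o2))
    return np.array(out)
def wristT(c,s):
    T=np.eye(4);T[:3,:3]=R.from_euler('xyz',s["eef_rot"]).as_matrix();T[:3,3]=s["eef_pos"];return T@c["tool_from_camera"]
E
cat > m.py <<'E'
from h import *
from cell import vision
t=vision.camera("top");s=vision.camera("scene")
# BL, BR, FR, FL, dot
pt=np.array([(148,315),(473,246),(539,516),(208,588),(364,508)])/4+[255,135]
ps=np.array([(616,180),(342,295),(235,142),(491,46),(384,112)])/(800/230)+[170,190]
a=atz(t,pt,120);b=atz(s,ps,120)
print(a.round(1));print(b.round(1));print(two(t,pt,s,ps).round(1))
for q in (a,b):
    e=[np.linalg.norm(q[i]-q[(i+1)%4]) for i in range(4)]; y=(q[0]-q[1])+(q[3]-q[2]); x=(q[0]-q[3])+(q[1]-q[2])
    print(np.round(e,1), np.arctan2(y[1],y[0])-np.pi/2, np.arctan2(x[1],x[0]))
E
python3 m.py
```

```text
[[ 662.2   65.9  120. ]
 [ 698.8 -109.5  120. ]
 [ 551.7 -140.1  120. ]
 [ 515.6   34.7  120. ]
 [ 557.   -47.7  120. ]]
[[ 663.3   67.3  120. ]
 [ 701.1 -108.1  120. ]
 [ 554.8 -139.5  120. ]
 [ 516.1   37.1  120. ]
 [ 557.6  -46.   120. ]]
[[ 662.6   66.7  119.4]
 [ 699.4 -108.8  118.4]
 [ 552.1 -139.9  117.9]
 [ 515.9   35.9  120. ]
 [ 557.2  -46.8  119.9]]
[179.3 150.2 178.5 149.9] 0.20456331166886343 0.20743947254180173
[179.4 149.7 180.8 150.2] 0.21392061710572574 0.20679831128922396
```

The dot is near (558,-47,120) and the unit's yaw is about 0.208. The sizes agree with those given: 150 x 180 mm at z = 120. Now I move over the dot, closing the jaws on the way.

```bash
python3 -m jog '[[-3.7,-3.05,0,0,0,0,0],[-3.7,-3.05,0,0,0,0,0],[-3.7,-3.05,0,0,0,0,0],[-3.7,-3.05,0,0,0,0,0],[-3.7,-3.05,0,0,0,0,0],[-3.7,-3.05,0,0,0,0,0],[-3.7,-3.05,0,0,0,0,0],[-3.7,-3.05,0,0,0,0,0]]'
```

```text
clock: 1.05
eef_pos: [363.0, 221.9, 205.7]
eef_rot: [3.141, 0.0, 2.893]
wrist_force: [1.1, 0.3, -0.6]
finger_gap: 33.5
```

```bash
python3 -m jog '[[-3.7,-3.05,0,0,0,0,0],[-3.7,-3.05,0,0,0,0,0],[-3.7,-3.05,0,0,0,0,0],[-3.7,-3.05,0,0,0,0,0],[-3.7,-3.05,0,0,0,0,0],[-3.7,-3.05,0,0,0,0,0],[-3.4,-2.9,0,0,0,0,0]]'
python3 -m jog '[[0,0,0,0,0,0.15,0],[0,0,0,0,0,0.15,0],[0,0,0,0,0,0.15,0],[0,0,0,0,0,0.15,0],[0,0,0,0,0,0.15,0],[0,0,0,0,0,0.15,0],[0,0,0,0,0,0.15,0],[0,0,0,0,0,0.15,0]]'
python3 -m jog '[[0,0,0,0,0,0.15,0],[0,0,0,0,0,0.15,0],[0,0,0,0,0,0.15,0],[0,0,0,0,0,0.15,0],[0,0,0,0,0,0.15,0],[0,0,0,0,0,0.15,0],[0,0,0,0,0,0.15,0],[0,0,0,0,0,0.15,0]]'
python3 -m jog '[[0,0,0,0,0,0.15,0],[0,0,0,0,0,0.135,0],[0,0,0,0,0,0,0],[0,0,0,0,0,0,0]]'
```

```text
clock: 1.75
eef_pos: [559.1, -46.9, 205.3]
eef_rot: [3.142, 0.0, 2.892]
wrist_force: [-0.5, 0.8, 0.5]
finger_gap: 0.6
clock: 2.55
eef_pos: [558.1, -44.8, 205.3]
eef_rot: [-3.141, -0.0, 1.687]
wrist_force: [-0.3, -0.4, -0.1]
finger_gap: 0.4
clock: 3.35
eef_pos: [558.1, -44.8, 205.3]
eef_rot: [-3.141, 0.0, 0.487]
wrist_force: [0.4, 0.3, -0.7]
finger_gap: 0.5
clock: 3.75
eef_pos: [558.1, -44.8, 205.4]
eef_rot: [-3.142, 0.0, 0.212]
wrist_force: [0.5, -0.1, 0.1]
finger_gap: 0.3
```

```bash
python3 -m jog '[[0,0.2,4,0,0,0,0],[0,0,3.5,0,0,0,0],[0,0,0,0,0,0,0],[0,0,0,0,0,0,0]]'; python3 -m jog '[[0,0,0.4,0,0,0,0],[0,0,0.3,0,0,0,0],[0,0,0.2,0,0,0,0],[0,0,0,0,0,0,0]]'
```

```text
clock: 4.15
eef_pos: [558.8, -46.8, 131.3]
eef_rot: [3.142, 0.0, 0.21]
wrist_force: [0.4, 0.5, -0.2]
finger_gap: 0.6
clock: 4.55
eef_pos: [558.6, -46.8, 121.6]
eef_rot: [3.141, -0.0, 0.208]
wrist_force: [-0.5, 0.1, 0.4]
finger_gap: 0.6
```

```bash
python3 -m jog '[[0,0,0.2,0,0,0,0],[0,0,0.2,0,0,0,0],[0,0,0.2,0,0,0,0],[0,0,0,0,0,0,0]]'; python3 -m jog '[[0,0,0.1,0,0,0,0],[0,0,0,0,0,0,0]]'
```

```text
clock: 4.95
eef_pos: [558.9, -46.8, 115.8]
eef_rot: [3.141, -0.001, 0.208]
wrist_force: [-0.8, 1.2, 4.0]
finger_gap: 0.8
clock: 5.15
eef_pos: [558.9, -46.8, 114.9]
eef_rot: [3.141, -0.001, 0.208]
wrist_force: [0.2, 0.4, 5.1]
finger_gap: 0.3
```

```bash
python3 -m jog '[[0,0,0.1,0,0,0,0],[0,0,0,0,0,0,0]]'; python3 -m jog '[[0,0,0.1,0,0,0,0],[0,0,0,0,0,0,0]]'
```

```text
clock: 5.35
eef_pos: [559.0, -46.8, 114.4]
eef_rot: [3.141, -0.001, 0.208]
wrist_force: [-1.4, 0.2, 10.6]
finger_gap: 0.6
clock: 5.55
eef_pos: [559.1, -46.8, 114.1]
eef_rot: [3.141, -0.002, 0.208]
wrist_force: [-5.9, 1.8, 17.8]
finger_gap: 0.6
```

The hard stop is reached at 18 N, 6 mm down. I let go and back off.

```bash
python3 -m jog '[[0,0,-2,0,0,0,0],[0,0,-4,0,0,0,0],[0,0,-4,0,0,0,0],[-4,0,0,0,0,0,100],[-4,0,0,0,0,0,100],[0,0,0,0,0,0,100],[0,0,0,0,0,0,100]]'
python3 - <<'E'
from cell import vision
import cv2
cv2.imwrite("pics/s1.png",vision.camera("scene")["color"])
E
```

```text
clock: 6.25
eef_pos: [480.4, -63.4, 212.9]
eef_rot: [3.141, -0.001, 0.207]
wrist_force: [0.3, 0.4, 0.1]
finger_gap: 28.7
```

View pics/s1.png

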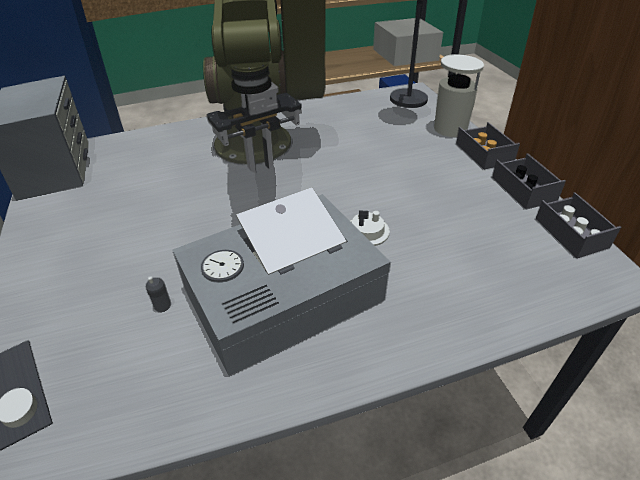

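The lid is ajar: its front edge is raised around (275,200). Next is the forward tilt.

```bash
python3 -m jog '[[0,0,0,0,0.145,0,100],[0,0,0,0,0.145,0,100],[0,0,0,0,0.145,0,100],[0,0,0,0,0.145,0,100],[0,0,0,0,0.145,0,100],[0,0,0,0,0.145,0,100],[0,0,0,0,0,0,100],[0,0,0,0,0,0,100]]'
python3 -c "
from cell import monitor;print(monitor.read_state()['joints'].round(3))"
```

```text
clock: 7.1
eef_pos: [481.2, -60.7, 212.1]
eef_rot: [-3.13, -0.8, 0.209]
wrist_force: [0.0, 0.5, 0.4]
finger_gap: 93.4
[-0.461 -0.173  2.212  0.886  0.627  0.283]
```

```bash
cat >> h.py <<'E'
H=np.array([681.,-21.,120.]);U=np.array([np.cos(.208),np.sin(.208),0]);V=np.array([-U[1],U[0],0]);Z=np.array([0,0,1.])
def where():
    from cell import monitor
    s=monitor.read_state();p=s["eef_pos"]-H
    print("uvz",np.round([p@U,p@V,s["eef_pos"][2]],1),"rpy",s["eef_rot"].round(3),"F",s["wrist_force"].round(1),"J",s["joints"].round(2),"gap",round(s["finger_gap"],1))
    return s
def go(u,v,z,pitch=None):
    s=where();t=H+u*U+v*V;t[2]=z
    Rm=R.from_euler('xyz',s["eef_rot"])
    print("shift cm",(Rm.inv().apply(t-s["eef_pos"])/10).round(2))
    if pitch is not None:
        D=R.from_euler('xyz',[np.pi,pitch,.208]); print("rot",(Rm.inv()*D).as_rotvec().round(3))
E
python3 -m jog '[[0,0,0,0,0,0,100]]';python3 -c "
from h import *
go(-190,0,160,-0.87)"
```

```text
clock: 7.2
eef_pos: [481.5, -60.4, 212.5]
eef_rot: [-3.131, -0.801, 0.211]
wrist_force: [-0.0, -0.1, 1.0]
finger_gap: 93.9
uvz [-203.3    2.6  212.5] rpy [-3.131 -0.801  0.211] F [-0.  -0.1  1. ] J [-0.46 -0.17  2.21  0.89  0.63  0.28] gap 93.9
shift cm [-2.84  0.31  4.6 ]
rot [-0.013  0.069  0.002]
```

```bash
python3 -m jog '[[-1.4,0.15,2.3,0,0,0,100],[-1.4,0.15,2.3,-0.01,0.07,0,100],[0,0,0,0,0,0,100],[0,0,0,0,0,0,100]]';python3 - <<'E'
from h import *
from cell import vision
go(-190,0,134,-0.87)
cv2.imwrite("pics/s2.png",vision.camera("scene")["color"]);cv2.imwrite("pics/w2.png",vision.camera("wrist")["color"])
E
```

```text
clock: 7.6
eef_pos: [493.4, -58.1, 169.9]
eef_rot: [-3.129, -0.85, 0.211]
wrist_force: [0.6, -0.5, 0.8]
finger_gap: 93.9
uvz [-191.2    2.5  169.9] rpy [-3.129 -0.85   0.211] F [ 0.6 -0.5  0.8] J [-0.46 -0.06  2.26  1.19  0.54 -0.04] gap 93.9
shift cm [-2.62  0.28  2.46]
rot [-0.014  0.02   0.002]
```

View pics/w2.png

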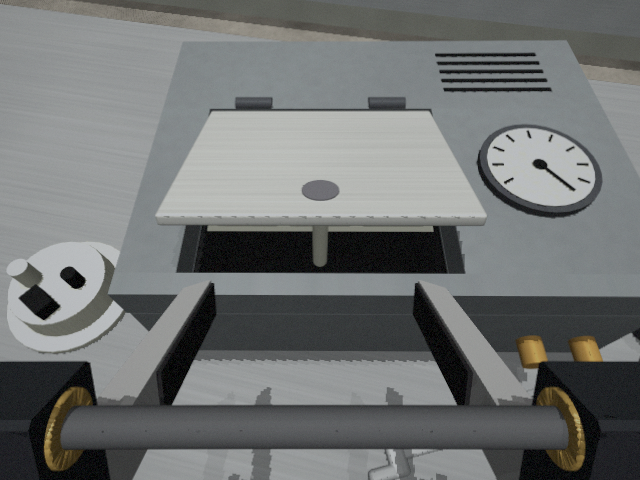

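View pics/s2.png

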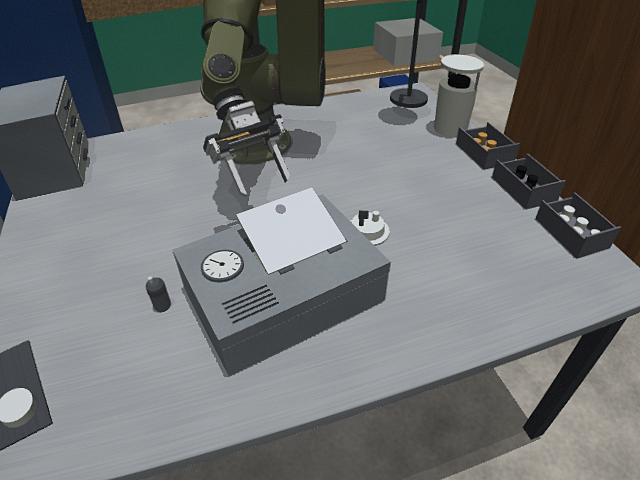

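The fingertips, near (205,290) and (425,290), straddle the plunger at (320,245) below the lid edge at row 220. I move down and then forward under the edge.

```bash
python3 -m jog '[[-1.3,0.14,1.2,0,0,0,100],[-1.3,0.14,1.2,0,0,0,100],[1.5,0,1.6,0,0,0,100],[1.4,0,1.6,0,0,0,100],[1.4,0,1.6,0,0,0,100],[0,0,0,0,0,0,100],[0,0,0,0,0,0,100]]';python3 - <<'E'
from h import *
from cell import vision
go(-125,0,134,-0.87)
cv2.imwrite("pics/w3.png",vision.camera("wrist")["color"])
E
```

```text
clock: 8.4
eef_pos: [557.2, -46.3, 135.4]
eef_rot: [-3.131, -0.852, 0.212]
wrist_force: [-0.9, -0.3, -2.4]
finger_gap: 93.9
uvz [-126.4    0.9  135.4] rpy [-3.131 -0.852  0.212] F [-0.9 -0.3 -2.4] J [-0.35  0.14  2.15  1.39  0.43 -0.2 ] gap 93.9
shift cm [-0.01  0.09  0.19]
rot [-0.014  0.018  0.003]
```

View pics/w3.png

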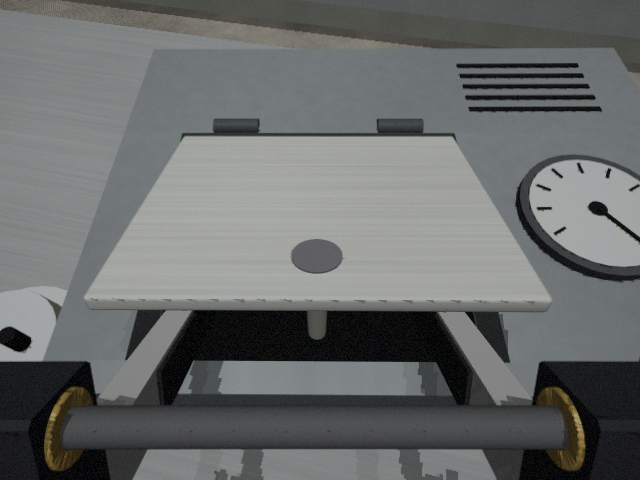

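```bash
python3 -m jog '[[1.1,0,-0.4,0,0,0,100],[1.1,0,-0.4,0,0,0,100],[1.1,0,-0.4,0,0,0,100],[1.1,0,-0.4,0,0,0,100],[1.1,0,-0.4,0,0,0,100],[1.2,0,0.1,0,0,0,100],[1.2,0,0.1,0,0,0,100],[1.2,0,0.1,0,0,0,100]]';python3 - <<'E'
from h import *
from cell import vision
go(-79.6,0,215,-0.85)
cv2.imwrite("pics/w4.png",vision.camera("wrist")["color"]);cv2.imwrite("pics/s4.png",vision.camera("scene")["color"])
E
```

```text
clock: 9.25
eef_pos: [602.9, -37.2, 215.2]
eef_rot: [-3.131, -0.852, 0.211]
wrist_force: [-0.8, -0.0, -2.3]
finger_gap: 94.0
uvz [-7.970e+01  2.000e-01  2.152e+02] rpy [-3.131 -0.852  0.211] F [-0.8 -0.  -2.3] J [-0.29  0.09  1.98  0.95  0.47  0.33] gap 94.0
shift cm [-0.01  0.02  0.03]
rot [-0.012 -0.002  0.002]
```

View pics/w4.png

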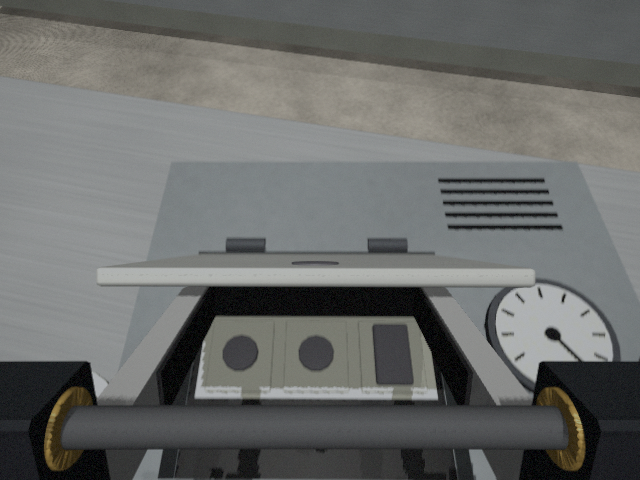

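View pics/s4.png

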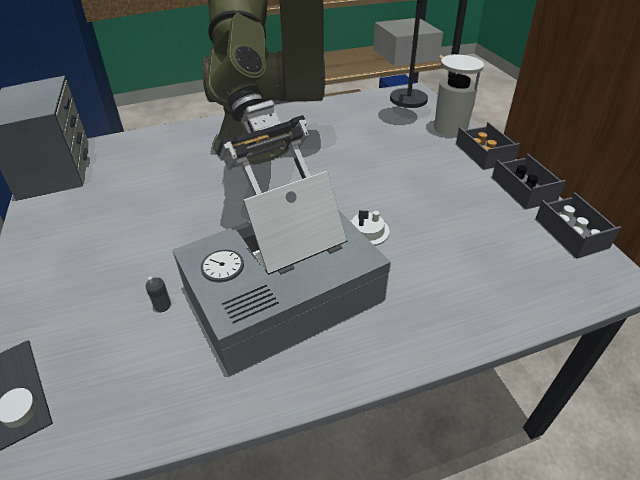

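The lid is about 1 rad up on the fingertips. The keys are visible, with the long key on the right at (392,353). I continue the swing.

```bash
python3 -m jog '[[1.2,0,0.4,0,0,0,100],[1.2,0,0.5,0,0,0,100],[1.1,0,0.5,0,0,0,100],[0.9,0,0.65,0,0,0,100],[0.9,0,0.65,0,0,0,100],[0.9,0,0.7,0,0,0,100],[0.7,0,0.8,0,0,0,100],[0.7,0,0.8,0,0,0,100]]';python3 -c "
from h import *
go(15,0,236,-0.85)"
```

```text
clock: 10.15
eef_pos: [690.0, -17.7, 238.9]
eef_rot: [-3.131, -0.853, 0.212]
wrist_force: [-0.2, 0.9, 0.4]
finger_gap: 94.2
uvz [  9.5   1.4 238.9] rpy [-3.131 -0.853  0.212] F [-0.2  0.9  0.4] J [-0.2   0.24  1.74  0.76  0.47  0.59] gap 94.2
shift cm [0.14 0.15 0.61]
rot [-0.013 -0.003  0.002]
```

```bash
python3 -m jog '[[0.5,0,0.8,0,0,0,100],[0.4,0,0.7,0,0,0,100],[0,0,0,0,0,0,100],[-2,0,-2.5,0,0,0,100],[-2,0,-2.5,0,0,0,100],[-1,0,-2.5,0,0,0,100],[0,0,0,0,0,0,100],[0,0,0,0,0,0,100]]';python3 - <<'E'
from h import *
from cell import vision
s=where()
np.save("s5.npy",np.r_[s["eef_pos"],s["eef_rot"]])
cv2.imwrite("pics/w5.png",vision.camera("wrist")["color"]);cv2.imwrite("pics/s5.png",vision.camera("scene")["color"])
E
```

```text
clock: 10.95
eef_pos: [618.9, -33.9, 248.3]
eef_rot: [-3.132, -0.854, 0.212]
wrist_force: [-0.7, 0.2, 0.0]
finger_gap: 93.8
uvz [-6.340e+01  2.000e-01  2.483e+02] rpy [-3.132 -0.854  0.212] F [-0.7  0.2  0. ] J [-0.27  0.08  1.91  0.82  0.51  0.48] gap 93.8
```

View pics/w5.png

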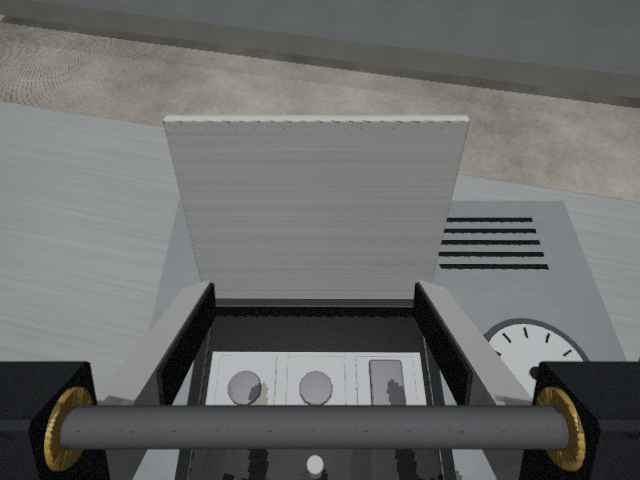

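View pics/s5.png

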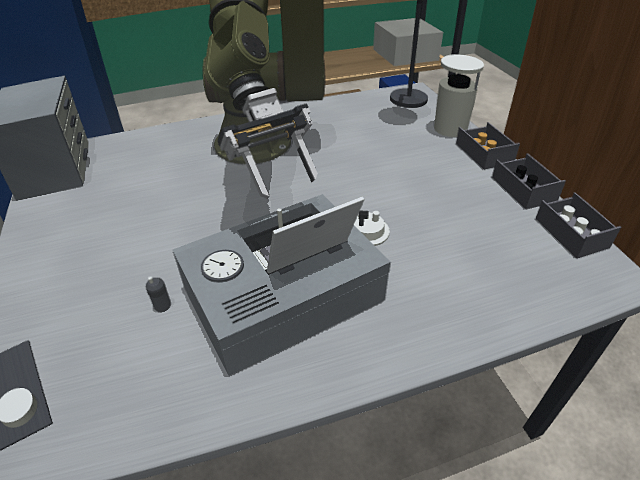

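The lid rests open and leans back; the keys show at about row 385. I locate the long key from the earlier wrist picture.

```bash
python3 - <<'E'
from h import *
from cell import vision
c=vision.camera("wrist")
T=wristT(c,{"eef_pos":np.array([602.9,-37.2,215.2]),"eef_rot":np.array([-3.131,-.852,.211])})
px=[(392,353),(316,352),(240,352),(374,325),(406,325),(412,384),(379,384)]
for z,q in ((100,px),):
    p=atz(c,q,z,T); print(p.round(1)); print(np.c_[(p-H)@U,(p-H)@V].round(1))
E
```

```text
[[ 623.5  -88.4  100. ]
 [ 612.3  -34.9  100. ]
 [ 600.5   18.7  100. ]
 [ 641.5  -72.8  100. ]
 [ 646.6  -96.   100. ]
 [ 605.  -104.4  100. ]
 [ 600.1  -82.2  100. ]]
[[-70.2 -54. ]
 [-70.1   0.6]
 [-70.6  55.4]
 [-49.4 -42.5]
 [-49.1 -66.3]
 [-91.6 -65.9]
 [-91.8 -43.2]]
```

The long key comes out at u = -70, v = -54, 43 x 24 mm with 55 mm spacing, all as given. I level the tool to a 0.3 rad tilt so the camera stays clear of the open lid, and shut the jaws.

```bash
python3 -m jog '[[0,0,0,0,-0.139,0,0],[0,0,0,0,-0.139,0,0],[0,0,0,0,-0.139,0,0],[0,0,0,0,-0.139,0,0],[0,0,0,0,0,0,0],[0,0,0,0,0,0,0]]';python3 -c "
from h import *
go(-68,-54.3,130,-0.3)"
```

```text
clock: 11.7
eef_pos: [619.8, -31.0, 246.4]
eef_rot: [-3.129, -0.336, 0.223]
wrist_force: [-0.1, -0.4, -0.5]
finger_gap: 49.2
uvz [-62.    2.8 246.4] rpy [-3.129 -0.336  0.223] F [-0.1 -0.4 -0.5] J [-0.17  0.25  1.52  0.16  1.07  1.12] gap 49.2
shift cm [-4.49  5.84 10.69]
rot [-0.017 -0.036  0.015]
```

```bash
python3 -m jog '[[-0.2,2.9,0.1,0,0,0.015,0],[-0.2,2.9,0.1,-0.017,-0.036,0,0],[-2,0,4,0,0,0,0],[-1.5,0,4,0,0,0,0],[0,0,0,0,0,0,0],[0,0,0,0,0,0,0]]';python3 - <<'E'
from h import *
from cell import vision
go(-66,-54.3,110,-0.3)
cv2.imwrite("pics/w6.png",vision.camera("wrist")["color"]);cv2.imwrite("pics/t6.png",cv2.resize(vision.camera("top")["color"][135:285,255:455],(800,600)))
E
```

```text
clock: 12.3
eef_pos: [619.1, -91.0, 157.9]
eef_rot: [3.142, -0.299, 0.206]
wrist_force: [-0.3, -0.2, 1.1]
finger_gap: 2.0
uvz [-75.  -55.7 157.9] rpy [ 3.142 -0.299  0.206] F [-0.3 -0.2  1.1] J [-0.26  0.36  1.59  0.17  0.93  1.02] gap 2.0
shift cm [-0.55 -0.14  4.84]
rot [ 0.001  0.001 -0.001]
```

View pics/w6.png

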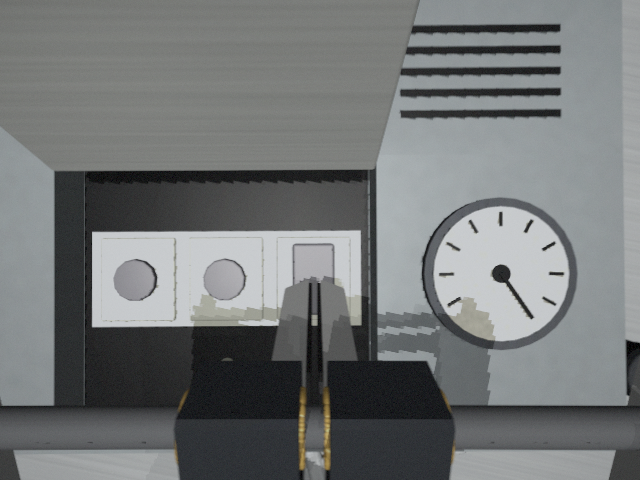

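View pics/t6.png

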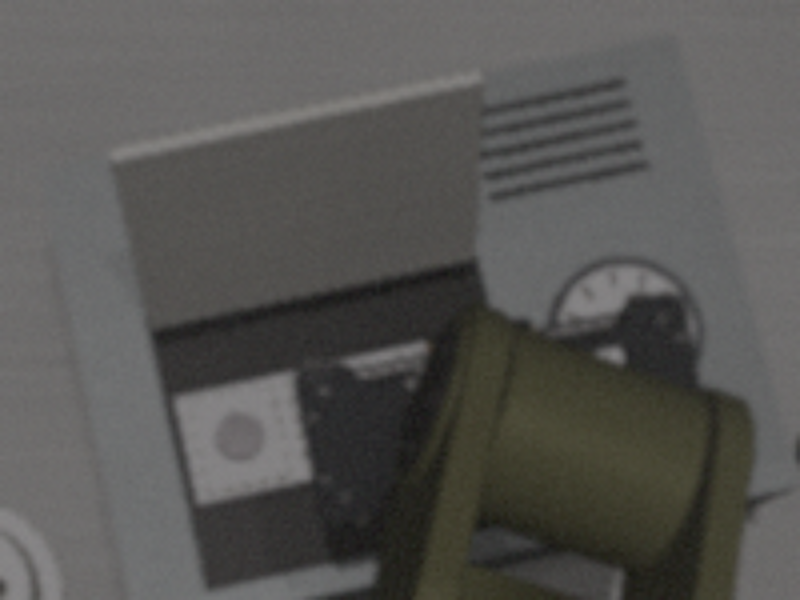

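The shut fingertips at (315,283) line up with the long key at (313,262). I descend.

```bash
python3 -m jog '[[-0.2,-0.1,2.4,0,0,0,0],[-0.35,0,2.4,0,0,0,0],[0,0,0,0,0,0,0],[0,0,0,0,0,0,0]]';python3 -m jog '[[-0.06,0,0.2,0,0,0,0],[-0.06,0,0.2,0,0,0,0],[-0.06,0,0.2,0,0,0,0],[0,0,0,0,0,0,0]]'; python3 -c "
from h import *
where()"
```

```text
clock: 12.8
eef_pos: [628.2, -88.2, 111.4]
eef_rot: [3.14, -0.3, 0.207]
wrist_force: [-0.5, -0.2, 0.5]
finger_gap: 0.3
clock: 13.2
eef_pos: [627.6, -88.2, 103.3]
eef_rot: [3.141, -0.298, 0.207]
wrist_force: [1.4, -0.0, 0.8]
finger_gap: 0.3
uvz [-66.1 -54.7 103.3] rpy [ 3.141 -0.298  0.207] F [ 1.4 -0.   0.8] J [-0.25  0.44  1.61  0.18  0.83  1.01] gap 0.3
```

```bash
python3 -m jog '[[-0.03,0,0.1,0,0,0,0],[0,0,0,0,0,0,0]]';python3 -m jog '[[-0.03,0,0.1,0,0,0,0],[0,0,0,0,0,0,0]]'
```

```text
clock: 13.4
eef_pos: [627.8, -88.2, 102.5]
eef_rot: [3.141, -0.299, 0.207]
wrist_force: [-0.8, -0.2, 3.7]
finger_gap: 0.4
clock: 13.6
eef_pos: [627.8, -88.2, 101.5]
eef_rot: [3.141, -0.299, 0.207]
wrist_force: [-1.2, 0.2, 5.7]
finger_gap: 0.5
```

```bash
python3 -m jog '[[-0.03,0,0.1,0,0,0,0],[0,0,0,0,0,0,0],[0,0,0,0,0,0,0],[0,0,0,0,0,0,0]]'; python3 -m jog '[[0,0,0,0,0,0,0],[0,0,0,0,0,0,0]]'
```

```text
clock: 14.0
eef_pos: [627.9, -88.2, 100.8]
eef_rot: [3.141, -0.299, 0.207]
wrist_force: [-3.4, -0.0, 7.7]
finger_gap: 0.6
clock: 14.2
eef_pos: [627.9, -88.2, 100.7]
eef_rot: [3.141, -0.299, 0.207]
wrist_force: [-2.0, 0.3, 7.6]
finger_gap: 0.1
```

It is held at about 7.6 N for over 0.5 s after giving about 2 mm. I let go and retreat.

```bash
python3 -m jog '[[0.15,0,-0.5,0,0,0,0],[0.5,0,-1.6,0,0,0,0],[0.8,0,-3.5,0,0,0,0],[0,0,-5,0,0,0,0],[0,0,-5,0,0,0,0],[-3,0,-2,0,0,0,0],[0,0,0,0,0,0,0],[0,0,0,0,0,0,0]]';python3 -m jog '[[0,0,0,0,0,0,0],[0,0,0,0,0,0,0],[0,0,0,0,0,0,0],[0,0,0,0,0,0,0]]'; python3 - <<'E'
from h import *
from cell import vision
where()
cv2.imwrite("pics/t7.png",vision.camera("top")["color"]);cv2.imwrite("pics/s7.png",vision.camera("scene")["color"])
E
```

```text
clock: 15.0
eef_pos: [562.3, -101.8, 263.8]
eef_rot: [3.141, -0.298, 0.206]
wrist_force: [-0.1, -0.7, 0.8]
finger_gap: 0.5
clock: 15.4
eef_pos: [562.6, -101.6, 263.2]
eef_rot: [-3.141, -0.297, 0.207]
wrist_force: [1.1, -0.0, -0.0]
finger_gap: 0.9
uvz [-132.5  -54.5  263.2] rpy [-3.141 -0.297  0.207] F [ 1.1 -0.  -0. ] J [-0.31  0.15  1.59  0.16  1.14  1.  ] gap 0.9
```

View pics/s7.png

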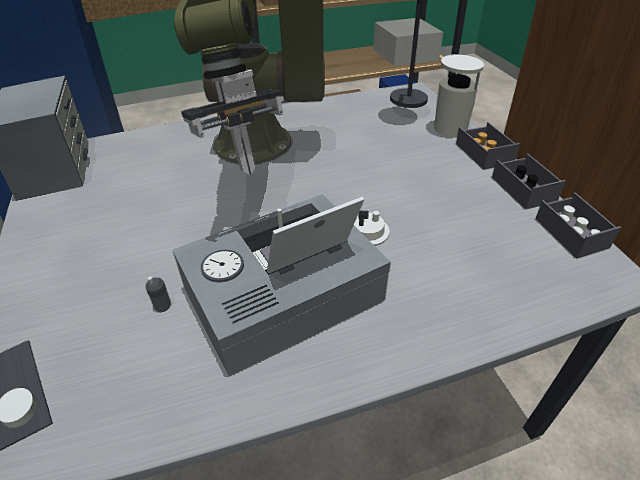

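View pics/t7.png

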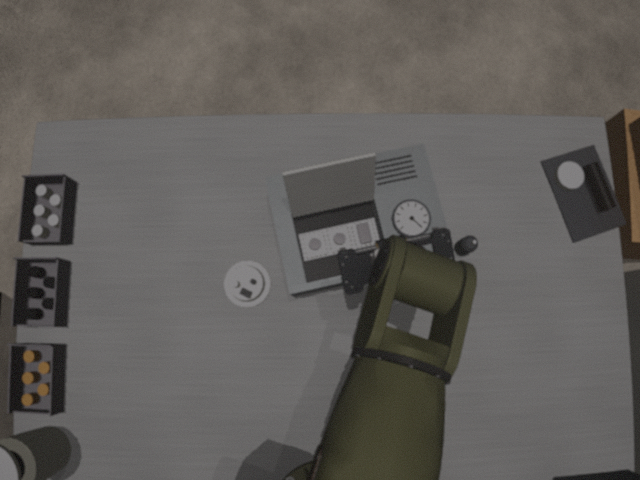

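The lid rests open (edge at (330,165) in the top view), and the flange (247,284) and pump (466,245) have not moved. The arm hides the spanner, but nothing went near it. The robot is clear of everything.

```bash
python3 -c "
from cell import order;print(order.sign_off())"
```

```text
the job is handed in; nothing more can be done
None
```

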